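# Stow a cell in the dial box and shut it

### The job

The loose AA cell belongs in the red-tabbed pocket of the round dial box: turn the clear cover until its opening clicks into line with that pocket, then put the cell in, lying flat. After that turn the cover until its opening clicks into line with the solid blank sector, so that the box is shut. Do not shift or knock over the two glue bottles, the spray can or the wooden offcut.

Things in the scene. Friction and masses are not known exactly. Their poses are not given: they have to be found in the camera images.
- dial_box: round dark blue parts box, diameter 264 mm, fixed on a green cutting mat 345 x 330 x 3 mm; origin on its axis at its underside. Six 60 deg sectors, counted anticlockwise from above from its x axis: 0 red tab, 60 white, 120 solid light grey blank (no tab), 180 blue, 240 yellow, 300 green. Tabs reach 148 mm from the axis, 41 mm high; at 30 deg a steel catch housing, out to 161 mm, 52 mm high
- red_pocket (a point): middle of the floor of the red-tabbed, empty pocket, 80 mm from the box's axis, 4 mm above the box's origin. All pockets run from 30 to 128 mm from the axis, are 40 mm deep below the cover and have 3 mm walls between them
- blank_sector (a point): middle of the top of the solid blank sector, 80 mm from the box's axis
- opening (a point): middle of the cover's wedge-shaped opening, at the cover's top face (48.6 mm above the box's origin), 80 mm from the axis. The opening, edged in orange, spans 27 deg either side of this point and 36 to 120 mm from the axis; it is in line with a sector when this point is above that sector's middle. The cover is a clear disc 263 mm across, 4 mm thick
- rib (a point): middle of the top edge of the orange finger rib on the cover, diametrically opposite the opening. The rib is a radial upright fin, 55 mm long (50 to 105 mm from the axis), 10 mm thick, standing 22 mm above the cover's top face. Push on its side (2 to 5 N) to turn the cover
- cover (a joint): angle of the cover in the box, rad, grows anticlockwise from above, turns without end either way; 0 (or 6.283): opening over the red-tabbed pocket, 2.094 (or plus or minus 6.283): over the blank sector. A spring ball catch clicks in every 60 deg (0, 1.047, ...) and holds within about 3 deg; elsewhere light friction keeps the cover where it is left
- cell_center (a point): centre of the loose red and white AA cell, about 16 mm diameter, 50 mm long along its own y axis, lying on the bench left or right of the mat; 23 g, it rolls
- glue_bottle: large white glue bottle with red cap, 57 mm diameter, 181 mm tall, loose, stands on the mat at a far corner behind the box; origin at the centre of its underside
- spray_can: blue and white spray can, 69 mm diameter, 225 mm tall, loose, stands on the mat at the other far corner; origin at the centre of its underside
- offcut: brown wooden offcut 35 x 70 x 18 mm, loose on the bench on the other side of the mat from the cell; origin at the centre of its underside
- small_bottle: small white glue bottle with a tall white nozzle, 40 mm diameter, 128 mm tall, loose, stands on the mat at its near left corner; origin at the centre of its underside

How it is judged:
By the outcome, as a careful person would: the job done as asked, in the order asked, and still so for the second after the job is handed in, with the robot touching nothing.
It also fails if it takes over 72 s, if anything falls off the work surface, if the arm or the gripper's body presses on something with over 40 N, if the wrist force passes 120 N, or if a joint passes its speed limit or range.

### The arm

A 7-joint arm with a two-finger parallel gripper is mounted at the origin on a cart in front of the work surface, level with it; the furniture and walls round the work are solid. World frame = base frame: x ahead of the robot, y to its left, z up, the work surface at z = 0. Lengths are in m, angles in rad, forces in N, time in s.
With the tool pointing down it reaches from about 0.425 to 0.925 m from the base axis. Payload 6.8 kg.
Tool frame: the origin (TCP) lies between the finger pads; the fingertips stand 14 mm ahead of it and the grasp point (between the pads) lies 5 mm behind it; z points along the fingers, y is the line along which they close (so a half turn about z gives the same grasp; the last joint's range is limited). The gripper opens to 85 mm and grips with 20 to 120 N. Pads are 22 mm wide; open, the fingers measure 114 mm over their backs; the gripper's body (76 mm by 85 mm) begins 54 mm behind the grasp point. The pads swing forward as they close: fully open they stand 13 mm farther back than shut.
Start: joints at [-1.445, 0.477, 0.022, 1.555, -0.011, 1.109, -0.083], TCP at [0.156, 0.657, 0.208] pointing down, gripper open.
Joint ranges: [-2.96, 2.96], [-0.34, 2.1], [-1.41, 1.46], [0.24, 2.44], [-1.37, 4.51], [0.17, 1.92], [-2.96, 2.96]. Speed limits (rad/s): [2.39, 2.39, 3.14, 3.14, 3.14, 3.14, 3.14].

### API

Orientations are given as a rotation vector (axis times angle).
In Python, from bench import r, imaging gives the robot as it stands.
- The arm moves only by the tool apply_moves, never from a script. Its argument "moves" is a list of rows, each a list of 2 entries, a list of its own where there are three numbers: the shift along the tool's x, y, z in cm, then the turn about the tool's z in rad. In form: [[[tx, ty, tz], roll], ...]. A call has 1 to 10 rows; each row is the pose to reach, as a shift and turn from the pose commanded when the call began, along the tool's axes at that moment; what a row does not reach only later rows make up. A row lasts 1/12 s, in which the tool goes at most 41.7 mm and 7.16 degrees, less where a joint would pass 70% of its speed; a pose out of reach is approached as far as the arm can. A call with a gripper value outside its range is refused whole. "claw" is the opening, from 0 (shut) to 1 (fully open), set as the call begins (left out, the last holds). The fingers move at their own pace and stop on an object; "grip_force" is the grip in N (left out, the last holds). Time passes only in rows, so rows that repeat a pose let the fingers close. It gives the time, the measured TCP pose, the force and the opening at its end, in the units of the state.
- r.get_obs(): the state, without advancing time (a new reading comes with each control period).
- imaging.grab_frame(name): name is "scene" or "side" or "wrist"; returns a dict with "frame" (420x560x3 uint8, blue, green, red), "intrinsics" (3x3 intrinsics, pixels), "k1" (the pictures are not rectified: a ray, as slopes to the right and down, at radius r is drawn at 1 + k1 r^2 times it, then the intrinsics apply), "T" (4x4, takes a point from camera to world coordinates). Camera axes: x right, y up, looking along -z (the intrinsics and any distortion apply to the point x, -y, -z); pixel columns grow to the right and rows downward; lengths in m; the calibration is good to about 2 mm. A picture is of the moment at which its call begins. There is no depth.
- r.hand_in(): hands the job in, once; it reports no verdict.
The state is a dict: "clock": time; "joints": joint angles; "qvel": joint speeds; "tau": joint torques, N m; "tcp_pos": TCP position; "orientation": TCP orientation; "contact_force": force on the tool from outside, world axes, zero at the start; "moment": the same for the moment, N m; "grip_width": finger opening in m.
Only numpy, scipy, OpenCV 4.12 (cv2) and the standard library are available. Lean on these libraries where they do the work, as an engineer would, in place of code of your own. Each camera call takes 0.05 s, during which the arm holds its last target. There are 200 camera calls.

## Working session

There is one attempt and no reset: what is moved stays moved. The work goes in short steps, Python scripts to look and compute and a tool call to move; the robot and the scene stay as the last step left them, time stands still between calls to the robot, and variables do not carry over. Pictures are saved under pics/ and viewed, on a budget of 10 in all, crops included, one or two more only if the job needs it, and the job is handed in when it is done.

Besides the shell and the picture viewer there is one more tool, called after "Call:" by a JSON object that holds its "api" and its "payload". apply_moves: Moves the arm, as the interface text tells. Its arguments: {"type":"object","properties":{"moves":{"type":"array","items":{"type":"array"}},"claw":{"type":"number"},"grip_force":{"type":"number"}},"required":["moves"]}

```bash
ls; mkdir -p pics
cat > h.py <<'E'
import numpy as np, cv2
from bench import r, imaging
def grab(n,fn=None):
    f=imaging.grab_frame(n)
    if fn: cv2.imwrite('pics/'+fn,f['frame'])
    return f
def ray(f,u,v):
    K=np.array(f['intrinsics']);k=f['k1'];T=np.array(f['T'])
    d=np.array([(u-K[0,2])/K[0,0],(v-K[1,2])/K[1,1]]);s=d.copy()
    for _ in range(30): s=d/(1+k*(s@s))
    return T[:3,3],T[:3,:3]@np.array([s[0],-s[1],-1])
def at_z(f,u,v,z):
    o,d=ray(f,u,v);return o+d*(z-o[2])/d[2]
def proj(f,p):
    K=np.array(f['intrinsics']);T=np.array(f['T'])
    c=T[:3,:3].T@(np.asarray(p)-T[:3,3]);s=np.array([c[0],-c[1]])/-c[2]
    s=s*(1+f['k1']*(s@s));return K[0,0]*s[0]+K[0,2],K[1,1]*s[1]+K[1,2]
E
python3 - <<'E'
from h import *
import pickle
F={n:grab(n) for n in('scene','side')}
pickle.dump(F,open('f0.pkl','wb'))
for n in F:
    cv2.imwrite(f'pics/{n}0.png',cv2.resize(F[n]['frame'],(800,600),interpolation=cv2.INTER_CUBIC))
    print(n,np.round(F[n]['T'],3).tolist(),F[n]['intrinsics'],F[n]['k1'])
print(r.get_obs())
E
```

```text
pics
scene [[0.824, 0.219, -0.523, -0.052], [-0.567, 0.319, -0.759, -0.861], [0.0, 0.922, 0.387, 0.53], [0.0, 0.0, 0.0, 1.0]] [[428.16125835   0.         274.25278104]
 [  0.         428.16125835 213.63797665]
 [  0.           0.           1.        ]] -0.06480783346537036
side [[-0.999, -0.038, 0.022, 0.592], [0.042, -0.673, 0.738, 1.019], [-0.013, 0.739, 0.674, 0.999], [0.0, 0.0, 0.0, 1.0]] [[498.85782583   0.         281.70631131]
 [  0.         498.85782583 214.35485676]
 [  0.           0.           1.        ]] -0.15530640962545822
{'clock': 0.1, 'joints': array([-1.445122  ,  0.47775968,  0.02235597,  1.55634866, -0.0114903 ,
        1.10932559, -0.08309418]), 'qvel': array([ 0.00106033, -0.00251132,  0.00078448, -0.00395818, -0.00223703,
       -0.00011819, -0.00178263]), 'tau': array([ 4.10203356e-03, -5.97760856e+01,  1.61322031e+00, -2.81955063e+01,
        1.27583052e-02,  5.08747995e-03, -1.79343516e-05]), 'tcp_pos': array([0.15625492, 0.65606625, 0.20719658]), 'orientation': array([-3.66340553e-01, -3.12009949e+00,  2.68888910e-03]), 'contact_force': array([-0.72196169,  0.01289022, -0.30194035]), 'moment': array([-0.06991975, -0.03573039,  0.02211045]), 'grip_width': 0.08533046265218704}
```

View pics/scene0.png

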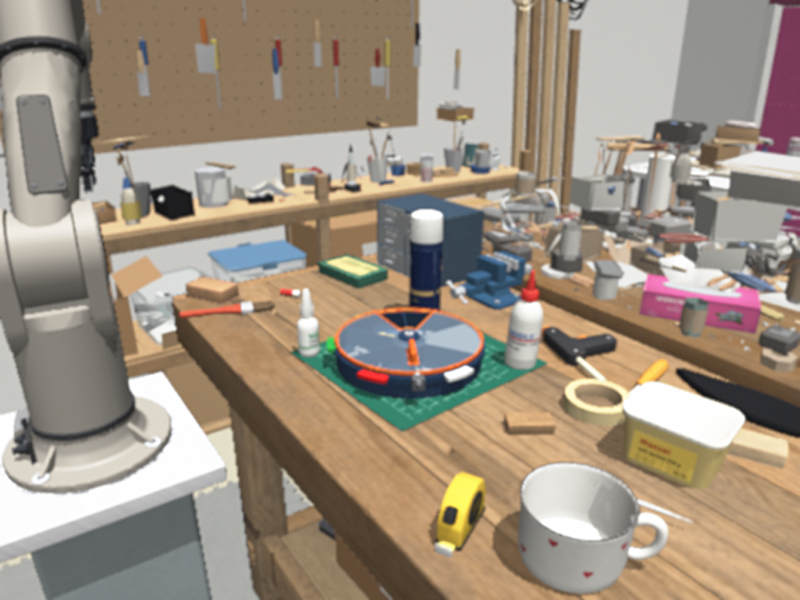

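View pics/side0.png

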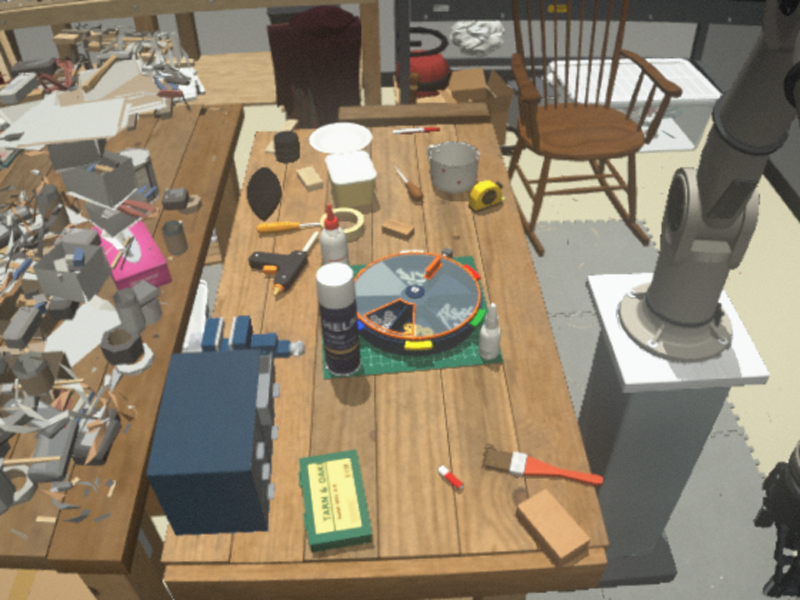

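Run:
```python
from h import *
import pickle
F=pickle.load(open('f0.pkl','rb'))
f=F['side']; s=.7
P=lambda u,v,z:np.round(at_z(f,u*s,v*s,z),4)
print('hub',P(415,291,.052))
c=P(415,291,.052)
for n,u,v,z in [('red',476,277,.04),('green',478,318,.04),('yellow',418,345,.04),('blue',361,325,.04),('rib',434,266,.07),('catch',447,253,.05)]:
    p=P(u,v,z);d=p-c;print(n,p,np.hypot(*d[:2]),np.degrees(np.arctan2(d[1],d[0])))
for n,u,v,z in [('cellA',443,468,.008),('cellB',459,487,.008),('offcut',398,229,.018),('can',341,368,.003),('small',489,355,.003),('glue',334,262,.003),('matNL',500,363,.003),('matFL',325,376,.003)]: print(n,P(u,v,z))
im=f['frame'][160:275,215:365]
cv2.imwrite('pics/crop1.png',cv2.resize(im,None,fx=5,fy=5,interpolation=cv2.INTER_CUBIC))
```

```text
hub [ 0.5337 -0.0619  0.052 ]
red [ 0.4032 -0.1128  0.04  ] 0.14007519409231595 -158.69231098149243
green [0.4141 0.0117 0.04  ] 0.1404319052067584 148.3924977537511
yellow [0.5358 0.079  0.04  ] 0.14091564852776287 89.14611618882822
blue [0.6432 0.0186 0.04  ] 0.13590621766497663 36.32183111475923
rib [ 0.4914 -0.1173  0.07  ] 0.06970258244857214 -127.36310594692745
catch [ 0.4579 -0.1843  0.05  ] 0.14397013579211487 -121.769148082839
cellA [0.509  0.3363 0.008 ]
cellB [0.486 0.375 0.008]
offcut [ 0.5589 -0.3214  0.018 ]
can [0.6833 0.0959 0.003 ]
small [0.3984 0.0775 0.003 ]
glue [ 0.7058 -0.2265  0.003 ]
matNL [0.3801 0.0997 0.003 ]
matFL [0.713  0.1149 0.003 ]
```

View pics/crop1.png

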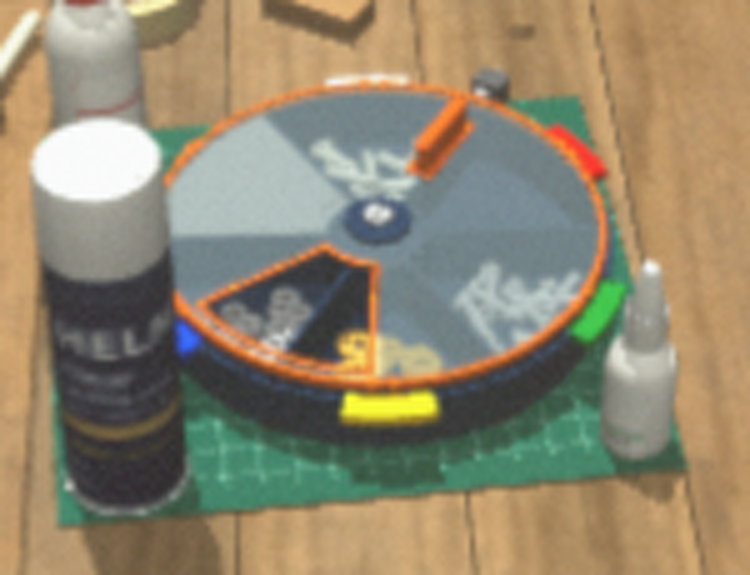

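Run:
```python
from h import *
import pickle
from scipy.optimize import least_squares
f=pickle.load(open('f0.pkl','rb'))['side']
D=np.radians
# kind(0 box,1 cover,2 rim), r, angle, z, u, v (crop px)
L=[(0,.146,240,.044,390,398),(0,.146,300,.044,602,300),(0,.146,0,.044,583,148),(0,.15,30,.055,491,75),
(1,.12,27,.0516,372,373),(1,.12,-27,.0516,200,302),(1,.036,27,.0516,378,266),(1,.036,-27,.0516,328,247),
(1,.105,180,.0736,462,100),(1,.05,180,.0736,420,155)]
R=[(607,235),(385,384),(370,86)]
def res(x):
    o=[]
    for k,rr,a,z,u,v in L:
        t=D(a)+(x[2] if k==0 else x[3])
        p=proj(f,[x[0]+rr*np.cos(t),x[1]+rr*np.sin(t),z]); o+=[(p[0]-215)*5-u,(p[1]-160)*5-v]
    for u,v in R:
        p=at_z(f,u/5+215,v/5+160,.0516); o.append((np.hypot(p[0]-x[0],p[1]-x[1])-.1315)*2500)
    return o
s=least_squares(res,[.533,-.06,D(-151),D(55)],loss='soft_l1',f_scale=5)
print(s.x[:2],np.degrees(s.x[2:]),np.round(res(s.x),1))
```

```text
[ 0.53353577 -0.05763307] [-150.57509014   57.97922409] [ 0.6 16.7  8.6 13.5 -0.2 -1.2 -0.5  1.6 -1.  -2.5 -0.3  2.  -1.9 -0.1
 -2.1  0.3  1.  -5.5 -0.5 -9.2 -0.2 -2.9 -7.8]
```

Call:
{"api": "apply_moves", "payload": {"moves": [[[0, 0, -1], 0], [[0, 0, -1], 0]], "claw": 0.5}}

```text
clock: 0.27
tcp_pos: [0.1565, 0.6573, 0.2198]
orientation: [0.367, 3.12, 0.003]
contact_force: [-0.8, 0.7, 1.5]
grip_width: 0.0637
```

```bash
cat >> h.py <<'E'
from scipy.spatial.transform import Rotation as Ro
C=np.array([.5335,-.0576]); YAW=-150.6
def to(pos,head):
    "shift in tool cm and roll rad to reach pos with tool-y heading (deg)"
    o=r.get_obs();R=Ro.from_rotvec(o['orientation']).as_matrix()
    h=np.degrees(np.arctan2(R[1,1],R[0,1]))
    d=(head-h+180)%360-180
    return np.round(R.T@(np.array(pos)-o['tcp_pos'])*100,2).tolist(),round(-np.radians(d),3)
def rib(phi,z,rr=.08):
    a=np.radians(phi);return to([C[0]+rr*np.cos(a),C[1]+rr*np.sin(a),z],phi+90)
E
python3 - <<'E'
from h import *
print(to([.5,.25,.27],40),to([.53,.05,.25],0),rib(-122,.16))
E
```

```text
([-42.85, -31.66, -5.09], np.float64(0.639)) ([-50.4, -50.42, -3.12], np.float64(1.337)) ([-50.69, -68.4, 5.84], np.float64(1.895))
```

Call:
{"api": "apply_moves", "payload": {"moves": [[[-4, -3, -3], 0.1], [[-8, -6, -5], 0.2], [[-12, -9, -5], 0.3], [[-15, -11, -5], 0.4], [[-18, -13, -5], 0.5], [[-21, -15.5, -5], 0.6], [[-24, -18, -5], 0.65], [[-27, -20, -5], 0.65], [[-30, -22, -5], 0.65], [[-33, -24.4, -5], 0.65]], "claw": 0.5}}

```text
clock: 1.1
tcp_pos: [0.4196, 0.3447, 0.2689]
orientation: [1.343, 2.84, 0.003]
contact_force: [1.1, 0.5, 0.3]
grip_width: 0.0428
```

Run:
```python
from h import *
print(r.get_obs()['tcp_pos'],to([.5,.20,.27],0),to([.53,.05,.25],-20),rib(-122,.16))
```

```text
[0.41963551 0.34466467 0.26891127] ([-16.28, -2.97, -0.12], np.float64(0.687)) ([-29.78, -10.17, 1.86], np.float64(1.036)) ([-40.88, -24.32, 10.83], np.float64(1.246))
```

Call:
{"api": "apply_moves", "payload": {"moves": [[[-3.5, -0.7, 0], 0.12], [[-7, -1.4, 0], 0.24], [[-10.5, -2.1, 0], 0.36], [[-14, -3, 0], 0.48], [[-17.5, -4, 0], 0.6], [[-21, -5.5, 0], 0.72], [[-24.5, -7.5, 0], 0.84], [[-27.5, -9.5, 0], 0.96], [[-30, -12, 1], 1.08], [[-32.5, -14.5, 2], 1.2]]}}

```text
clock: 1.93
tcp_pos: [0.513, 0.0009, 0.2489]
orientation: [2.717, 1.576, 0.004]
contact_force: [-0.0, -0.5, -0.7]
grip_width: 0.0429
```

Run:
```python
from h import *
print(r.get_obs()['tcp_pos'],rib(-122,.14),rib(-122,.073))
```

```text
[0.51300373 0.00091504 0.24890684] ([-12.08, 4.35, 10.87], np.float64(0.039)) ([-12.09, 4.34, 17.57], np.float64(0.039))
```

Call:
{"api": "apply_moves", "payload": {"moves": [[[-3, 1, 2.5], 0.04], [[-6, 2, 5], 0.04], [[-9, 3.2, 7.5], 0.04], [[-12.1, 4.35, 10], 0.04], [[-12.1, 4.35, 10.9], 0.04], [[-12.1, 4.35, 10.9], 0.04]]}}

```text
clock: 2.43
tcp_pos: [0.4888, -0.1258, 0.1375]
orientation: [-2.746, -1.524, 0.005]
contact_force: [0.5, 0.4, -0.1]
grip_width: 0.0428
```

Run:
```python
from h import *
print(r.get_obs()['tcp_pos'],rib(-122,.073))
f=grab('wrist');im=cv2.resize(f['frame'],(800,600));
for rr in (.05,.105):
    a=np.radians(-122);p=proj(f,[C[0]+rr*np.cos(a),C[1]+rr*np.sin(a),.0736]);print(p)
    cv2.circle(im,(int(p[0]/.7),int(p[1]/.7)),4,(255,0,255),1)
for a in (27,-27):
  for rr in(.036,.12):
    t=np.radians(58+a);p=proj(f,[C[0]+rr*np.cos(t),C[1]+rr*np.sin(t),.0516]);cv2.circle(im,(int(p[0]/.7),int(p[1]/.7)),4,(0,255,0),1)
for k in range(6):
    t=np.radians(YAW+60*k);p=proj(f,[C[0]+.146*np.cos(t),C[1]+.146*np.sin(t),.044]);cv2.circle(im,(int(p[0]/.7),int(p[1]/.7)),4,(0,255,255),1)
cv2.imwrite('pics/w1.png',im)
```

```text
[ 0.48881984 -0.12584316  0.13746696] ([0.17, 0.19, 6.45], np.float64(0.001))
(np.float64(282.0558273704313), np.float64(175.8293966568945))
(np.float64(281.816824156608), np.float64(239.81997386099454))
```

View pics/w1.png

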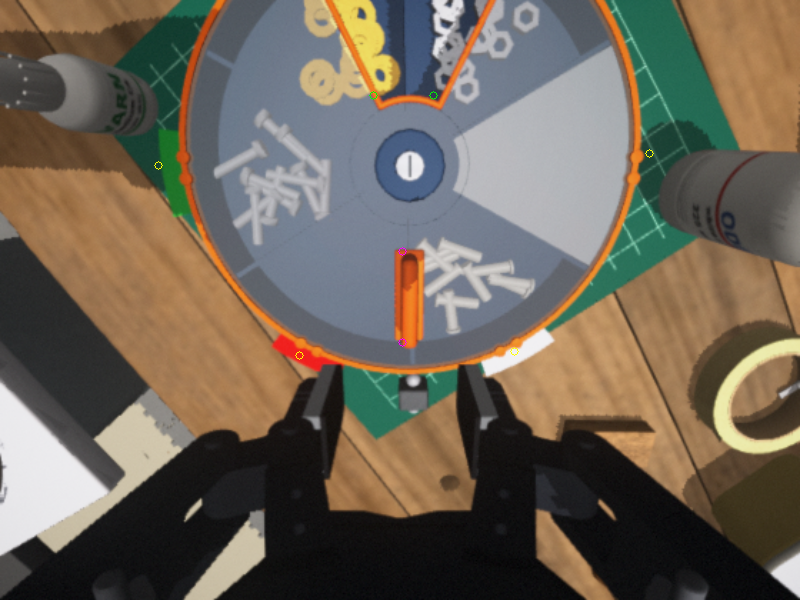

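Run:
```python
from h import *
from scipy.optimize import least_squares
f=grab('wrist');D=np.radians
L=[(1,.036,27,.0516,381,107),(1,.036,-27,.0516,440,107),(1,.0775,180,.0736,409,297),(1,0,0,.056,410,165),
(0,.14,60,.044,520,352),(0,.14,0,.044,298,352),(0,.14,-60,.044,173,172)]
R=[(182,165),(638,165),(410,372),(225,280),(595,280)]
def res(x):
    o=[]
    for k,rr,a,z,u,v in L:
        t=D(a)+(x[2] if k==0 else x[3])
        p=proj(f,[x[0]+rr*np.cos(t),x[1]+rr*np.sin(t),z]); o+=[p[0]/.7-u,p[1]/.7-v]
    for u,v in R:
        p=at_z(f,u*.7,v*.7,.0516); o.append((np.hypot(p[0]-x[0],p[1]-x[1])-.1315)*1700)
    return o
s=least_squares(res,[.533,-.06,D(-151),D(55)],loss='soft_l1',f_scale=5)
print(s.x[:2],np.degrees(s.x[2:]),np.round(res(s.x),1))
p=f['T'];print(np.round(p,3).tolist())
```

```text
[ 0.53555959 -0.06217093] [-151.107144     57.95616765] [-0.3 -1.2 -0.3 -0.9 -0.2  9.  -0.3  1.1 -7.  -0.2  9.3  1.9  3.3 -1.5
  1.2  2.6  0.3  3.8  6.2]
[[0.85, 0.5, 0.164, 0.531], [-0.526, 0.809, 0.263, -0.058], [-0.001, -0.309, 0.951, 0.305], [0.0, 0.0, 0.0, 1.0]]
```

```bash
sed -i 's/^C=.*/C=np.array([.535,-.0615]); YAW=-150.9/' h.py
python3 - <<'E'
from h import *
print(rib(-122,.073))
E
```

```text
([-0.44, 0.41, 6.65], np.float64(0.006))
```

Call:
{"api": "apply_moves", "payload": {"moves": [[[-0.4, 0.4, 2], 0], [[-0.4, 0.4, 4], 0], [[-0.4, 0.4, 5.5], 0], [[-0.4, 0.4, 6.4], 0], [[-0.4, 0.4, 6.4], 0]]}}

```text
clock: 2.95
tcp_pos: [0.4924, -0.1278, 0.0746]
orientation: [-2.74, -1.534, 0.001]
contact_force: [-0.4, -0.0, 0.3]
grip_width: 0.0428
```

Call:
{"api": "apply_moves", "payload": {"moves": [[[0, 0, 0], 0], [[0, 0, 0], 0], [[0, 0, 0], 0], [[0, 0, 0], 0]], "claw": 0.17, "grip_force": 20}}

```text
clock: 3.28
tcp_pos: [0.4929, -0.1294, 0.076]
orientation: [2.743, 1.531, 0.002]
contact_force: [-0.9, -0.1, -0.1]
grip_width: 0.0145
```

Run:
```python
from h import *
o=r.get_obs();print(o['tcp_pos'],o['contact_force'],o['grip_width'])
for k in range(11): print(rib(-122+6*k,.073))
```

```text
[ 0.49291429 -0.1294431   0.07596405] [-0.86163359 -0.0556716  -0.11281746] 0.014502370862809335
([-0.01, -0.03, 0.3], np.float64(0.006))
([0.03, 0.8, 0.3], np.float64(-0.099))
([0.16, 1.63, 0.3], np.float64(-0.204))
([0.37, 2.44, 0.3], np.float64(-0.308))
([0.66, 3.23, 0.3], np.float64(-0.413))
([1.04, 3.97, 0.3], np.float64(-0.518))
([1.49, 4.68, 0.3], np.float64(-0.623))
([2.02, 5.33, 0.31], np.float64(-0.727))
([2.6, 5.93, 0.31], np.float64(-0.832))
([3.25, 6.46, 0.31], np.float64(-0.937))
([3.95, 6.92, 0.31], np.float64(-1.041))
```

Call:
{"api": "apply_moves", "payload": {"moves": [[[0.04, 0.84, 0.1], -0.105], [[0.17, 1.66, 0.2], -0.209], [[0.39, 2.47, 0.2], -0.314], [[0.69, 3.25, 0.2], -0.419], [[1.07, 4.0, 0.2], -0.524], [[1.53, 4.7, 0.2], -0.628], [[2.05, 5.35, 0.2], -0.733], [[2.65, 5.94, 0.2], -0.838], [[3.3, 6.47, 0.2], -0.942], [[4.0, 6.93, 0.2], -1.047]]}}

```text
clock: 4.12
tcp_pos: [0.5728, -0.1322, 0.0736]
orientation: [1.604, 2.7, 0.0]
contact_force: [0.4, -0.2, 0.0]
grip_width: 0.0147
```

Run:
```python
from h import *
o=r.get_obs();print(o['tcp_pos'],o['contact_force'],o['grip_width'],o['joints'][6])
print(rib(-62,.074))
```

```text
[ 0.57280374 -0.13217144  0.07363815] [ 0.43280946 -0.17556861  0.00987361] 0.01467052864384794 0.820218862243893
([0.01, -0.02, -0.04], np.float64(0.01))
```

Call:
{"api": "apply_moves", "payload": {"moves": [[[0.04, 0.84, 0], -0.105], [[0.17, 1.66, 0], -0.209], [[0.39, 2.47, 0], -0.314], [[0.69, 3.25, 0], -0.419], [[1.07, 4.0, 0], -0.524], [[1.53, 4.7, 0], -0.628], [[2.05, 5.35, 0], -0.733], [[2.65, 5.94, 0], -0.838], [[3.3, 6.47, 0], -0.942], [[4.0, 6.93, 0], -1.047]]}}

```text
clock: 4.95
tcp_pos: [0.6147, -0.0637, 0.0736]
orientation: [0.039, 3.14, -0.001]
contact_force: [-0.2, 0.3, -0.0]
grip_width: 0.0147
```

Run:
```python
from h import *
o=r.get_obs();print(o['tcp_pos'],o['contact_force'],o['grip_width'],o['joints'][6])
print(rib(-2,.074));
for p in (8,18,28,31):print(rib(p,.074))
```

```text
[ 0.61466983 -0.06373692  0.07361529] [-0.17551866  0.30695993 -0.00897561] 0.014721990611495726 1.5762754946737587
([-0.03, -0.05, -0.04], np.float64(0.01))
([0.08, 1.34, -0.04], np.float64(-0.165))
([0.43, 2.69, -0.04], np.float64(-0.339))
([1.0, 3.96, -0.04], np.float64(-0.514))
([1.22, 4.31, -0.04], np.float64(-0.566))
```

Call:
{"api": "apply_moves", "payload": {"moves": [[[0.05, 0.85, 0], -0.1], [[0.18, 1.7, 0], -0.2], [[0.41, 2.55, 0], -0.31], [[0.75, 3.4, 0], -0.42], [[1.0, 3.96, 0], -0.514], [[1.22, 4.35, 0], -0.566], [[1.22, 4.35, 0], -0.566], [[1.22, 4.35, 0], -0.566]]}}

```text
clock: 5.62
tcp_pos: [0.6035, -0.0202, 0.0735]
orientation: [-0.829, 3.03, -0.0]
contact_force: [0.6, -1.5, 0.1]
grip_width: 0.0145
```

Call:
{"api": "apply_moves", "payload": {"moves": [[[0, 0, 0], 0], [[0, 0, 0], 0], [[0, 0, -3], 0], [[0, 0, -7], 0], [[0, 0, -10], 0], [[0, 0, -10], 0]], "claw": 0.5}}

```text
clock: 6.12
tcp_pos: [0.6076, -0.0202, 0.18]
orientation: [-0.827, 3.02, -0.004]
contact_force: [1.0, 0.4, 0.1]
grip_width: 0.0431
```

Run:
```python
from h import *
o=r.get_obs();print(o['tcp_pos'])
f=grab('wrist');im=cv2.resize(f['frame'],(800,600))
for a in (27,-27):
  for rr in(.036,.12):
    t=np.radians(YAW+a);p=proj(f,[C[0]+rr*np.cos(t),C[1]+rr*np.sin(t),.0516]);cv2.circle(im,(int(p[0]/.7),int(p[1]/.7)),4,(0,255,0),1)
for rr in (.05,.105):
    t=np.radians(YAW+180);p=proj(f,[C[0]+rr*np.cos(t),C[1]+rr*np.sin(t),.0736]);cv2.circle(im,(int(p[0]/.7),int(p[1]/.7)),4,(255,0,255),1)
cv2.imwrite('pics/w2.png',im)
```

```text
[ 0.60764565 -0.0202229   0.18003181]
```

View pics/w2.png

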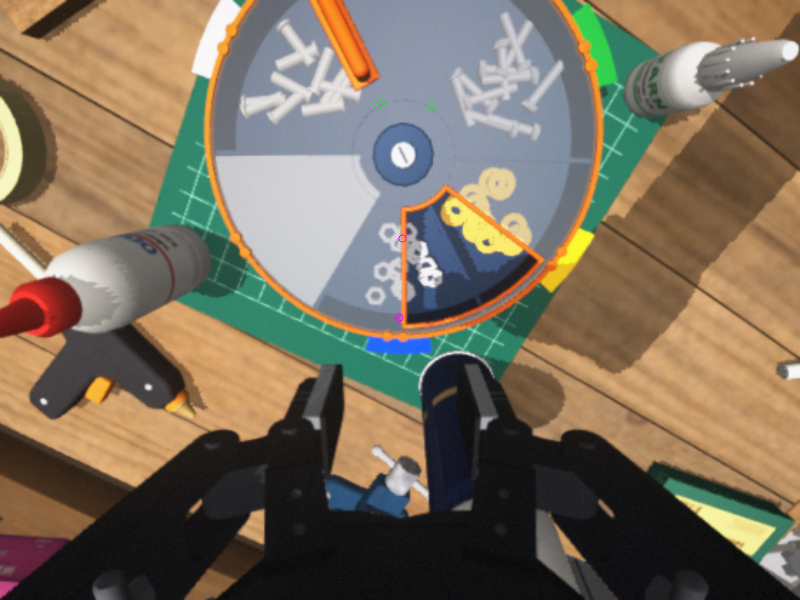

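Run:
```python
from h import *
o=r.get_obs();R=Ro.from_rotvec(o['orientation']).as_matrix();t=o['tcp_pos']
f=imaging.grab_frame('wrist');print(t,np.round(R,3).tolist(),np.round(f['T'],4).tolist())
for z in (-.02,-.005,0,.007,.014):
    for x in(-.011,.011):
        print(z,x,[np.round(np.array(proj(f,t+R@np.array([x,y,z])))/.7).tolist() for y in(-.0215,.0215)])
```

```text
[ 0.60611801 -0.0202826   0.17704881] [[-0.86, -0.51, 0.008], [-0.51, 0.86, 0.0], [-0.007, -0.004, -1.0]] [[-0.5099, -0.8159, -0.2726, 0.5361], [0.8603, -0.4853, -0.1565, -0.0617], [-0.0046, -0.3143, 0.9493, 0.3428], [0.0, 0.0, 0.0, 1.0]]
-0.02 -0.011 [[347.0, 405.0], [455.0, 406.0]]
-0.02 0.011 [[345.0, 355.0], [458.0, 355.0]]
-0.005 -0.011 [[351.0, 387.0], [451.0, 387.0]]
-0.005 0.011 [[350.0, 340.0], [453.0, 340.0]]
0 -0.011 [[353.0, 381.0], [450.0, 381.0]]
0 0.011 [[351.0, 335.0], [452.0, 335.0]]
0.007 -0.011 [[354.0, 374.0], [448.0, 374.0]]
0.007 0.011 [[353.0, 329.0], [450.0, 329.0]]
0.014 -0.011 [[356.0, 367.0], [446.0, 367.0]]
0.014 0.011 [[354.0, 323.0], [448.0, 323.0]]
```

Run:
```python
from h import *
print(rib(-122,.14),r.get_obs()['joints'][6])
```

```text
([15.18, -3.67, 3.43], np.float64(2.664)) 1.9937872556279779
```

Call:
{"api": "apply_moves", "payload": {"moves": [[[1.5, -0.4, 0], 0.12], [[3, -0.8, 0], 0.24], [[4.5, -1.1, 0], 0.36], [[6, -1.5, 0], 0.48], [[7.5, -1.9, 0], 0.6], [[9, -2.2, 0], 0.72], [[10.5, -2.6, 0], 0.84], [[12, -3, 0.8], 0.96], [[13.5, -3.3, 1.6], 1.08], [[15.2, -3.7, 2.5], 1.2]]}}

```text
clock: 7.05
tcp_pos: [0.4902, -0.1297, 0.1466]
orientation: [-1.032, -2.965, 0.001]
contact_force: [0.4, 0.5, -0.4]
grip_width: 0.0427
```

Call:
{"api": "apply_moves", "payload": {"moves": [[[0, 0, 0], 0.12], [[0, 0, 0], 0.24], [[0, 0, 0], 0.36], [[0, 0, 0], 0.48], [[0, 0, 0], 0.6], [[0, 0, 0], 0.72], [[0, 0, 0], 0.84], [[0, 0, 0], 0.96], [[0, 0, 0], 1.08], [[0, 0, 0], 1.2]]}}

```text
clock: 7.88
tcp_pos: [0.4903, -0.1295, 0.1467]
orientation: [-2.527, -1.864, 0.004]
contact_force: [-0.3, 0.2, -0.1]
grip_width: 0.0429
```

Run:
```python
from h import *
print(rib(-122,.10))
```

```text
([0.09, 0.23, 4.66], np.float64(0.259))
```

Call:
{"api": "apply_moves", "payload": {"moves": [[[0.1, 0.2, 1.5], 0.12], [[0.1, 0.2, 3], 0.24], [[0.1, 0.2, 4.5], 0.26], [[0.1, 0.2, 5], 0.26], [[0.1, 0.2, 5], 0.26]]}}

```text
clock: 8.3
tcp_pos: [0.4917, -0.1289, 0.096]
orientation: [-2.741, -1.531, 0.007]
contact_force: [1.2, -0.5, -0.3]
grip_width: 0.0425
```

Run:
```python
from h import *
o=r.get_obs();R=Ro.from_rotvec(o['orientation']).as_matrix();t=o['tcp_pos'];print(t)
f=imaging.grab_frame('side')
im=cv2.resize(f['frame'][120:260,220:360],None,fx=5,fy=5,interpolation=cv2.INTER_CUBIC)
for z,c in((0,(0,255,0)),(.014,(255,0,255))):
  for y in(-.0215,.0215):
    p=proj(f,t+R@np.array([0,y,z]));cv2.circle(im,(int((p[0]-220)*5),int((p[1]-120)*5)),4,c,1)
cv2.imwrite('pics/s3.png',im[:600])
```

```text
[ 0.49174595 -0.12892795  0.09604089]
```

View pics/s3.png

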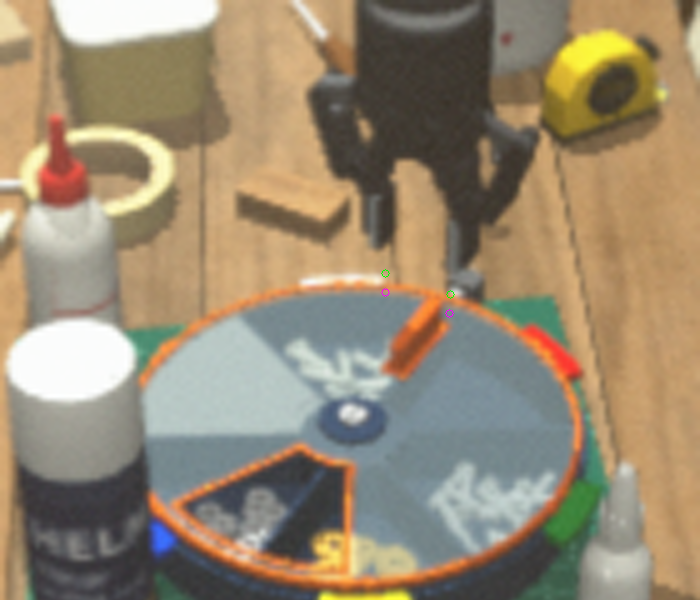

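Call:
{"api": "apply_moves", "payload": {"moves": [[[0, 0, 1.5], 0], [[0, 0, 3], 0], [[0, 0, 4], 0], [[0, 0, 4.5], 0], [[0, 0, 5], 0], [[0, 0, 5], 0]]}}

```text
clock: 8.85
tcp_pos: [0.4935, -0.1291, 0.0477]
orientation: [-2.743, -1.531, 0.001]
contact_force: [-0.0, -0.6, 0.6]
grip_width: 0.0425
```

Call:
{"api": "apply_moves", "payload": {"moves": [[[0, 0, 0], 0], [[0, 0, 0], 0], [[0, 0, 0], 0], [[0, 0, 0], 0], [[0, 0, 0], 0], [[0, 0, 0], 0]], "claw": 0.0, "grip_force": 20}}

```text
clock: 9.35
tcp_pos: [0.4941, -0.1291, 0.0486]
orientation: [2.743, 1.53, 0.001]
contact_force: [-0.8, -0.5, 5.3]
grip_width: 0.0083
```

Call:
{"api": "apply_moves", "payload": {"moves": [[[0, 0, -0.3], 0], [[0, 0, -0.3], 0], [[0, 0, -0.3], 0]], "claw": 0.15}}

```text
clock: 9.6
tcp_pos: [0.4937, -0.129, 0.0511]
orientation: [2.743, 1.531, 0.0]
contact_force: [-0.9, 0.2, -0.3]
grip_width: 0.013
```

Call:
{"api": "apply_moves", "payload": {"moves": [[[0.04, 0.84, 0], -0.105], [[0.17, 1.66, 0], -0.209], [[0.39, 2.47, 0], -0.314], [[0.69, 3.25, 0], -0.419], [[1.07, 4.0, 0], -0.524], [[1.53, 4.7, 0], -0.628], [[2.05, 5.35, 0], -0.733], [[2.65, 5.94, 0], -0.838], [[3.3, 6.47, 0], -0.942], [[4.0, 6.93, 0], -1.047]]}}

```text
clock: 10.43
tcp_pos: [0.5738, -0.1315, 0.0508]
orientation: [-1.604, -2.701, 0.0]
contact_force: [-0.0, -0.6, 0.3]
grip_width: 0.0128
```

Run:
```python
from h import *
o=r.get_obs();print(o['tcp_pos'],o['contact_force'],o['grip_width'],o['joints'][6])
print(rib(-62,.051))
```

```text
[ 0.57384675 -0.13152978  0.05076369] [-0.00125733 -0.5789222   0.34191332] 0.012840155310659131 0.6813632110761139
([0.01, -0.14, -0.02], np.float64(0.01))
```

```bash
cat >> h.py <<'E'
def cover_score(f,rng):
    "count orange along the opening's side edges for candidate opening angles (deg)"
    hsv=cv2.cvtColor(f['frame'],cv2.COLOR_BGR2HSV);m=cv2.inRange(hsv,(4,150,120),(16,255,255))
    out=[]
    for a in rng:
        n=0
        for e in(-27,27):
            for rr in np.linspace(.042,.115,25):
                t=np.radians(a+e);u,v=proj(f,[C[0]+rr*np.cos(t),C[1]+rr*np.sin(t),.0516]);u,v=int(round(u)),int(round(v))
                n+= 0<=u<560 and 0<=v<420 and m[v,u]>0
        out.append(n)
    return out
E
python3 - <<'E'
from h import *
import pickle
A=list(range(0,360,1))
for f in (pickle.load(open('f0.pkl','rb'))['side'],grab('side'),grab('wrist')):
    s=cover_score(f,A);i=np.argsort(s)[::-1][:6];print([(A[k],s[k]) for k in i])
E
```

```text
[(58, np.int64(32)), (59, np.int64(24)), (216, np.int64(22)), (270, np.int64(22)), (112, np.int64(22)), (267, np.int64(21))]
[(65, np.int64(29)), (274, np.int64(22)), (275, np.int64(22)), (276, np.int64(22)), (220, np.int64(22)), (222, np.int64(22))]
[(65, np.int64(31)), (64, np.int64(29)), (10, np.int64(25)), (11, np.int64(25)), (271, np.int64(20)), (270, np.int64(20))]
```

Run:
```python
from h import *
print(rib(-115,.091))
```

```text
([3.2, -6.63, -4.01], np.float64(0.933))
```

Call:
{"api": "apply_moves", "payload": {"moves": [[[0, 0, -2], 0], [[0, 0, -4], 0], [[0.4, -0.8, -4], 0.11], [[0.8, -1.7, -4], 0.22], [[1.2, -2.5, -4], 0.34], [[1.6, -3.4, -4], 0.46], [[2, -4.3, -4], 0.58], [[2.4, -5.2, -4], 0.7], [[2.8, -6.0, -4], 0.82], [[3.2, -6.6, -4], 0.93]], "claw": 0.5}}

```text
clock: 11.37
tcp_pos: [0.4988, -0.1349, 0.0909]
orientation: [-2.658, -1.674, 0.001]
contact_force: [0.2, 0.6, 0.4]
grip_width: 0.0428
```

Call:
{"api": "apply_moves", "payload": {"moves": [[[0, 0, 1.5], 0], [[0, 0, 3], 0], [[0, 0, 4], 0], [[0, 0, 4.3], 0], [[0, 0, 4.6], 0], [[0, 0, 4.9], 0], [[0, 0, 4.9], 0]]}}

```text
clock: 11.95
tcp_pos: [0.5004, -0.1347, 0.042]
orientation: [-2.65, -1.687, 0.0]
contact_force: [-0.4, 0.4, 0.1]
grip_width: 0.0427
```

Call:
{"api": "apply_moves", "payload": {"moves": [[[0, 0, 0.2], 0], [[0, 0, 0.4], 0], [[0, 0, 0.6], 0], [[0, 0, 0.8], 0], [[0, 0, 0.8], 0]]}}

```text
clock: 12.37
tcp_pos: [0.5002, -0.1345, 0.0338]
orientation: [-2.649, -1.688, 0.001]
contact_force: [-0.2, -0.0, 0.5]
grip_width: 0.0423
```

Run:
```python
from h import *
o=r.get_obs();R=Ro.from_rotvec(o['orientation']).as_matrix();t=o['tcp_pos'];print(t)
f=imaging.grab_frame('side')
im=cv2.resize(f['frame'][130:250,220:360],None,fx=5,fy=5,interpolation=cv2.INTER_CUBIC)
for z,c in((-.025,(0,255,255)),(0,(0,255,0))):
  for y in(-.0215,.0215):
    p=proj(f,t+R@np.array([0,y,z]));cv2.circle(im,(int((p[0]-220)*5),int((p[1]-130)*5)),4,c,1)
cv2.imwrite('pics/s4.png',im)
```

```text
[ 0.5002084  -0.13449176  0.03376332]
```

View pics/s4.png

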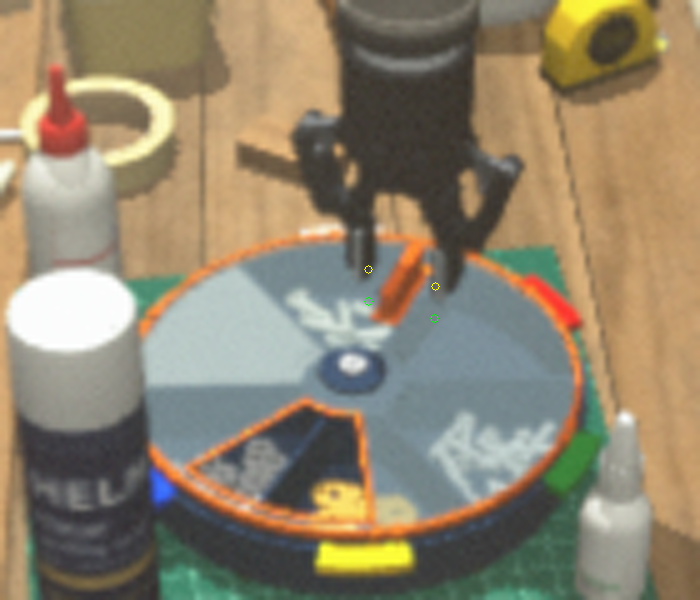

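Call:
{"api": "apply_moves", "payload": {"moves": [[[0, 0, 0], 0], [[0, 0, 0], 0], [[0, 0, 0], 0], [[0, 0, 0], 0], [[0, 0, 0], 0]], "claw": 0.15}}

```text
clock: 12.83
tcp_pos: [0.5005, -0.1345, 0.0342]
orientation: [2.649, 1.688, 0.0]
contact_force: [-0.0, -0.2, 0.0]
grip_width: 0.013
```

Call:
{"api": "apply_moves", "payload": {"moves": [[[0.02, 0.56, 0], -0.07], [[0.08, 1.12, 0], -0.14], [[0.17, 1.66, 0], -0.209], [[0.17, 1.66, 0], -0.209]]}}

```text
clock: 13.17
tcp_pos: [0.5172, -0.1402, 0.0342]
orientation: [2.456, 1.958, 0.001]
contact_force: [0.8, -0.5, 0.0]
grip_width: 0.0129
```

Run:
```python
from h import *
o=r.get_obs();print(o['tcp_pos'],o['contact_force'],rib(-103,.034))
A=np.arange(40,110)
for f in (grab('side'),grab('wrist')):
    s=cover_score(f,A);i=np.argsort(s)[::-1][:6];print([(A[k],s[k]) for k in i])
```

```text
[ 0.51715894 -0.14023972  0.0342114 ] [ 0.80692766 -0.5229507   0.03402852] ([0.07, -0.03, 0.02], np.float64(0.002))
[(np.int64(77), np.int64(33)), (np.int64(76), np.int64(26)), (np.int64(78), np.int64(17)), (np.int64(75), np.int64(14)), (np.int64(79), np.int64(9)), (np.int64(80), np.int64(7))]
[(np.int64(77), np.int64(8)), (np.int64(78), np.int64(8)), (np.int64(80), np.int64(4)), (np.int64(79), np.int64(4)), (np.int64(76), np.int64(4)), (np.int64(75), np.int64(4))]
```

Call:
{"api": "apply_moves", "payload": {"moves": [[[0.04, 0.84, 0], -0.105], [[0.17, 1.66, 0], -0.209], [[0.39, 2.47, 0], -0.314], [[0.69, 3.25, 0], -0.419], [[1.07, 4.0, 0], -0.524], [[1.53, 4.7, 0], -0.628], [[2.05, 5.35, 0], -0.733], [[2.65, 5.94, 0], -0.838], [[3.3, 6.47, 0], -0.942], [[4.0, 6.93, 0], -1.047]]}}

```text
clock: 14.1
tcp_pos: [0.5923, -0.1171, 0.0339]
orientation: [-1.148, -2.924, 0.002]
contact_force: [-1.0, -2.0, -0.4]
grip_width: 0.0127
```

Run:
```python
from h import *
o=r.get_obs();print(o['tcp_pos'],o['contact_force'],rib(-43,.034))
A=np.arange(60,190)
for f in (grab('side'),grab('wrist')):
    s=cover_score(f,A);i=np.argsort(s)[::-1][:6];print([(A[k],s[k]) for k in i])
```

```text
[ 0.59233802 -0.11712889  0.0338848 ] [-0.98343339 -1.99067616 -0.44419765] ([-0.01, 0.16, -0.01], np.float64(0.002))
[(np.int64(135), np.int64(25)), (np.int64(136), np.int64(25)), (np.int64(134), np.int64(21)), (np.int64(189), np.int64(18)), (np.int64(188), np.int64(18)), (np.int64(82), np.int64(15))]
[(np.int64(138), np.int64(9)), (np.int64(139), np.int64(9)), (np.int64(141), np.int64(9)), (np.int64(140), np.int64(9)), (np.int64(84), np.int64(4)), (np.int64(85), np.int64(4))]
```

Call:
{"api": "apply_moves", "payload": {"moves": [[[0.04, 0.84, 0], -0.105], [[0.17, 1.66, 0], -0.209], [[0.39, 2.47, 0], -0.314], [[0.69, 3.25, 0], -0.419], [[1.07, 4.0, 0], -0.524], [[1.53, 4.7, 0], -0.628], [[2.05, 5.35, 0], -0.733], [[2.65, 5.94, 0], -0.838], [[3.3, 6.47, 0], -0.942], [[4.0, 6.93, 0], -1.047]]}}

```text
clock: 15.03
tcp_pos: [0.6103, -0.0392, 0.0339]
orientation: [0.463, -3.107, 0.001]
contact_force: [0.7, -1.1, -0.9]
grip_width: 0.0125
```

Call:
{"api": "apply_moves", "payload": {"moves": [[[0.04, 0.8, 0], -0.1], [[0.14, 1.5, 0], -0.185], [[0.19, 1.75, 0], -0.217], [[0.22, 1.87, 0], -0.234], [[0.22, 1.87, 0], -0.234], [[0.22, 1.87, 0], -0.234]]}}

```text
clock: 15.53
tcp_pos: [0.6029, -0.0218, 0.034]
orientation: [0.818, -3.033, 0.0]
contact_force: [1.5, -0.1, -0.1]
grip_width: 0.0133
```

Call:
{"api": "apply_moves", "payload": {"moves": [[[0, 0, 0], 0], [[0, 0, 0], 0], [[0, 0, 0], 0], [[0, 0, -2], 0], [[0, 0, -5], 0], [[0, 0, -9], 0], [[0, 0, -13], 0], [[0, 0, -13], 0]], "claw": 0.5}}

```text
clock: 16.2
tcp_pos: [0.6082, -0.0207, 0.1725]
orientation: [-0.819, 3.02, -0.005]
contact_force: [1.9, 0.6, 1.1]
grip_width: 0.0425
```

Run:
```python
from h import *
o=r.get_obs();print(o['tcp_pos'],o['contact_force'])
A=np.arange(190,230)
for f in (grab('side'),grab('wrist','w3.png')):
    s=cover_score(f,A);i=np.argsort(s)[::-1][:6];print([(A[k],s[k]) for k in i])
```

```text
[ 0.60823475 -0.02071019  0.17247296] [1.9423448  0.61364343 1.11738245]
[(np.int64(209), np.int64(25)), (np.int64(208), np.int64(24)), (np.int64(210), np.int64(17)), (np.int64(207), np.int64(15)), (np.int64(206), np.int64(7)), (np.int64(211), np.int64(5))]
[(np.int64(211), np.int64(34)), (np.int64(210), np.int64(23)), (np.int64(209), np.int64(20)), (np.int64(212), np.int64(19)), (np.int64(213), np.int64(8)), (np.int64(208), np.int64(4))]
```

View pics/w3.png

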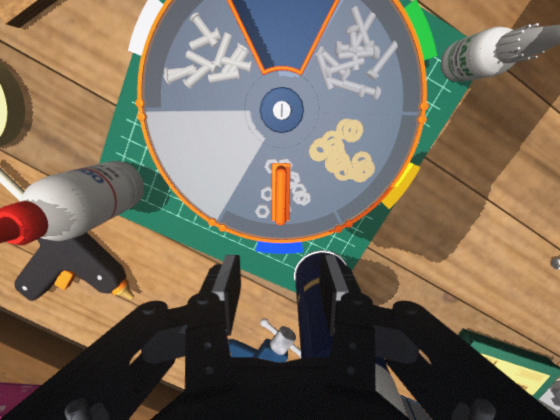

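Run:
```python
from h import *
print(to([.5,.05,.2],30.5),to([.4975,.2,.2],30.5),to([.4975,.3557,.13],30.5))
```

```text
([5.4, 11.44, -3.43], np.float64(1.568)) ([-1.96, 24.51, -3.43], np.float64(1.568)) ([-9.79, 37.96, 3.57], np.float64(1.568))
```

Call:
{"api": "apply_moves", "payload": {"moves": [[[2, 2, -1.5], 0.12], [[4, 4, -3], 0.24], [[5.2, 7, -3.4], 0.36], [[5.4, 10, -3.4], 0.48], [[4.5, 13, -3.4], 0.6], [[2.8, 16, -3.4], 0.72], [[1.2, 19, -3.4], 0.84], [[-0.6, 22, -3.4], 0.96], [[-2.5, 25, -3], 1.08], [[-4, 28, -2], 1.2]]}}

```text
clock: 17.13
tcp_pos: [0.4964, 0.2403, 0.1839]
orientation: [1.024, 2.97, -0.0]
contact_force: [0.2, 0.0, 0.3]
grip_width: 0.0421
```

Run:
```python
from h import *
print(to([.4975,.3557,.12],30.5))
```

```text
([7.02, 9.16, 6.39], np.float64(0.374))
```

Call:
{"api": "apply_moves", "payload": {"moves": [[[2, 2.5, 2], 0.12], [[4, 5, 4], 0.24], [[5.5, 7, 5.5], 0.36], [[7, 9.2, 6.4], 0.374], [[7, 9.2, 6.4], 0.374], [[7, 9.2, 6.4], 0.374]]}}

```text
clock: 17.63
tcp_pos: [0.495, 0.3552, 0.118]
orientation: [-1.543, -2.734, 0.006]
contact_force: [0.7, -0.4, -0.2]
grip_width: 0.0426
```

Run:
```python
from h import *
o=r.get_obs();print(o['tcp_pos'])
f=grab('wrist');h=cv2.cvtColor(f['frame'],cv2.COLOR_BGR2HSV)
im=cv2.resize(f['frame'],(800,600))
pu=np.array(proj(f,[.4975,.3557,.008]))/.7;print(pu)
cv2.circle(im,tuple(pu.astype(int)),5,(255,0,255),1)
cv2.imwrite('pics/w4.png',im)
```

```text
[0.49497768 0.35522365 0.11797151]
[405.69128688 286.10594439]
```

View pics/w4.png

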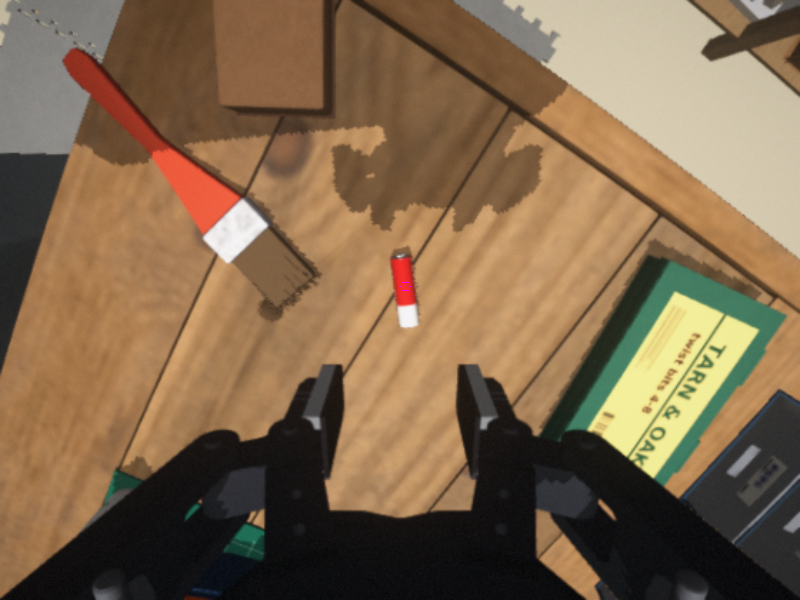

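Run:
```python
from h import *
f=grab('wrist')
a=at_z(f,400*.7,252*.7,.008);b=at_z(f,409*.7,326*.7,.008);d=a-b;c=(a+b)/2
ang=np.degrees(np.arctan2(d[1],d[0]));print(a,b,np.linalg.norm(d),ang,c)
print(to([c[0],c[1],.03],ang-90))
```

```text
[0.48328039 0.37221656 0.008     ] [0.51598014 0.33014985 0.008     ] 0.05328115894949009 127.85902243043618 [0.49963026 0.3511832  0.008     ]
([-0.28, 0.17, 8.95], np.float64(-0.122))
```

Call:
{"api": "apply_moves", "payload": {"moves": [[[-0.2, 0.1, 3], -0.1], [[-0.3, 0.2, 6], -0.122], [[-0.3, 0.2, 9], -0.122], [[-0.3, 0.2, 11], -0.122], [[-0.3, 0.2, 11.8], -0.122], [[-0.3, 0.2, 12.2], -0.122], [[-0.3, 0.2, 12.4], -0.122], [[-0.3, 0.2, 12.4], -0.122]]}}

```text
clock: 18.4
tcp_pos: [0.5012, 0.3529, -0.0024]
orientation: [1.38, 2.821, 0.002]
contact_force: [0.9, -0.1, 0.2]
grip_width: 0.0423
```

Call:
{"api": "apply_moves", "payload": {"moves": [[[0, 0, 0.2], 0], [[0, 0, 0.3], 0], [[0, 0, 0.4], 0], [[0, 0, 0.4], 0]]}}

```text
clock: 18.73
tcp_pos: [0.5005, 0.353, -0.0071]
orientation: [1.379, 2.822, 0.001]
contact_force: [-0.6, 0.7, -0.0]
grip_width: 0.0428
```

Call:
{"api": "apply_moves", "payload": {"moves": [[[0, 0, 0.2], 0], [[0, 0, 0.4], 0], [[0, 0, 0.5], 0], [[0, 0, 0.5], 0]]}}

```text
clock: 19.07
tcp_pos: [0.5001, 0.3527, -0.0128]
orientation: [-1.379, -2.822, 0.001]
contact_force: [-0.7, -0.2, 0.1]
grip_width: 0.0428
```

Call:
{"api": "apply_moves", "payload": {"moves": [[[0, 0, 0], 0], [[0, 0, 0], 0], [[0, 0, 0], 0], [[0, 0, 0], 0], [[0, 0, 0], 0], [[0, 0, 0], 0], [[0, 0, 0], 0]], "claw": 0.0, "grip_force": 30}}

```text
clock: 19.65
tcp_pos: [0.5004, 0.3529, -0.0123]
orientation: [1.38, 2.822, 0.0]
contact_force: [-0.3, 0.3, 1.6]
grip_width: 0.0138
```

Call:
{"api": "apply_moves", "payload": {"moves": [[[0, 0, -2], 0], [[0, 0, -6], 0], [[0, 0, -10], 0], [[0, 0, -14], 0], [[0, 0, -18], 0], [[0, 0, -20], 0], [[0, 0, -20], 0]]}}

```text
clock: 20.23
tcp_pos: [0.5029, 0.3551, 0.1936]
orientation: [1.378, 2.818, 0.014]
contact_force: [0.2, -0.2, -0.3]
grip_width: 0.0138
```

```bash
cat >> h.py <<'E'
def pk(z,rr=.082):
    a=np.radians(YAW);return to([C[0]+rr*np.cos(a),C[1]+rr*np.sin(a),z],YAW+90)
E
python3 - <<'E'
from h import *
print(r.get_obs()['grip_width'],to([.51,.1,.19],0),pk(.19))
cv2.imwrite('pics/w5.png',grab('wrist')['frame'][150:420,100:460])
E
```

```text
0.013776081946849135 ([-20.57, -15.11, 0.21], np.float64(0.661)) ([-33.6, -31.15, 0.05], np.float64(1.724))
```

View pics/w5.png

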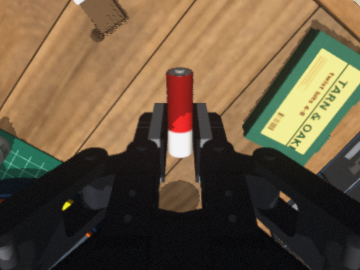

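Run:
```python
from h import *
f=grab('wrist');o=r.get_obs();R=Ro.from_rotvec(o['orientation']).as_matrix()
for dz in(.016,.0205,.025):
    z=o['tcp_pos'][2]+dz
    a=at_z(f,278.5,221,z);b=at_z(f,280,306,z)
    print(np.linalg.norm(a-b),R.T@((a+b)/2-o['tcp_pos']),R.T@(a-o['tcp_pos']),R.T@(b-o['tcp_pos']))
```

```text
0.0553120658135607 [-0.00465456 -0.00012078 -0.01599922] [ 0.02299814 -0.00054966 -0.01600572] [-0.03230727  0.00030811 -0.01599272]
0.05368135367657805 [-0.00219771 -0.00013165 -0.02049976] [ 0.02463974 -0.00054789 -0.02050607] [-0.02903516  0.00028459 -0.02049346]
0.05205064153959533 [ 0.00025914 -0.00014252 -0.0250003 ] [ 0.02628133 -0.00054611 -0.02500642] [-0.02576305  0.00026108 -0.02499419]
```

Call:
{"api": "apply_moves", "payload": {"moves": [[[-3, -2, 0], 0.12], [[-6, -4, 0], 0.24], [[-9, -6, 0], 0.36], [[-12, -8.5, 0], 0.48], [[-15, -11, 0], 0.6], [[-18, -13, 0], 0.72], [[-20.5, -15.5, 0], 0.84], [[-23, -18.5, 0], 0.96], [[-25.5, -21.5, 0], 1.08], [[-28, -24.5, 0], 1.2]]}}

```text
clock: 21.17
tcp_pos: [0.4768, -0.0206, 0.1856]
orientation: [-2.736, -1.542, 0.005]
contact_force: [1.0, -1.3, -0.1]
grip_width: 0.0136
```

Run:
```python
from h import *
o=r.get_obs();print(o['tcp_pos'],o['grip_width'],pk(.12))
```

```text
[ 0.47683281 -0.02058129  0.18557025] 0.013551251951127895 ([-7.59, 3.05, 6.57], np.float64(0.518))
```

Call:
{"api": "apply_moves", "payload": {"moves": [[[-2.5, 1, 0], 0.12], [[-5, 2, 1], 0.24], [[-7.6, 3, 3], 0.36], [[-7.6, 3, 5], 0.48], [[-7.6, 3, 6.5], 0.518], [[-7.6, 3, 6.5], 0.518], [[-7.6, 3, 6.5], 0.518]]}}

```text
clock: 21.75
tcp_pos: [0.464, -0.0991, 0.1209]
orientation: [-3.036, -0.801, 0.007]
contact_force: [0.6, -0.9, 0.3]
grip_width: 0.0137
```

Run:
```python
from h import *
o=r.get_obs();print(o['tcp_pos'],o['grip_width'],pk(-.004))
f=grab('wrist','w6.png')
```

```text
[ 0.4640025  -0.0990697   0.12090004] 0.013672970223636753 ([-0.12, 0.2, 12.49], np.float64(0.008))
```

View pics/w6.png

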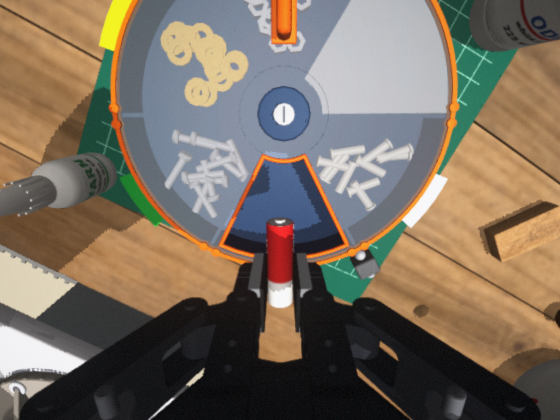

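Call:
{"api": "apply_moves", "payload": {"moves": [[[-0.1, 0.2, 2.5], 0], [[-0.1, 0.2, 5], 0], [[-0.1, 0.2, 7], 0], [[-0.1, 0.2, 8.5], 0], [[-0.1, 0.2, 9.5], 0], [[-0.1, 0.2, 9.5], 0]]}}

```text
clock: 22.3
tcp_pos: [0.4652, -0.101, 0.0265]
orientation: [-3.037, -0.801, 0.003]
contact_force: [-0.4, -0.6, -0.0]
grip_width: 0.0137
```

Call:
{"api": "apply_moves", "payload": {"moves": [[[0, 0, 0.8], 0], [[0, 0, 1.6], 0], [[0, 0, 2.3], 0], [[0, 0, 2.7], 0], [[0, 0, 2.9], 0], [[0, 0, 2.9], 0]]}}

```text
clock: 22.8
tcp_pos: [0.4656, -0.1015, -0.0018]
orientation: [-3.038, -0.799, 0.001]
contact_force: [-0.8, 0.1, 0.1]
grip_width: 0.0135
```

Release about 2 mm above the floor: down slightly, open modestly, lift.

Call:
{"api": "apply_moves", "payload": {"moves": [[[0, 0, 0.15], 0], [[0, 0, 0.25], 0], [[0, 0, 0.25], 0], [[0, 0, 0.25], 0]]}}

```text
clock: 23.13
tcp_pos: [0.466, -0.1015, -0.0038]
orientation: [3.038, 0.799, 0.0]
contact_force: [0.1, -0.5, 0.1]
grip_width: 0.014
```

Call:
{"api": "apply_moves", "payload": {"moves": [[[0, 0, 0], 0], [[0, 0, 0], 0], [[0, 0, 0], 0], [[0, 0, 0], 0], [[0, 0, -0.5], 0], [[0, 0, -1.5], 0], [[0, 0, -4], 0], [[0, 0, -8], 0], [[0, 0, -12], 0], [[0, 0, -14], 0]], "claw": 0.32}}

```text
clock: 23.97
tcp_pos: [0.4677, -0.102, 0.1411]
orientation: [3.037, 0.798, 0.009]
contact_force: [0.8, 0.2, 0.1]
grip_width: 0.0274
```

Run:
```python
from h import *
o=r.get_obs();print(o['tcp_pos'],o['grip_width'])
print(rib(29,.15),o['joints'][6])
f=grab('wrist','w7.png')
```

```text
[ 0.46770533 -0.10195664  0.14106787] 0.027374510235272216
([15.85, -0.15, -0.82], np.float64(-3.134)) -0.9305190355536953
```

View pics/w7.png

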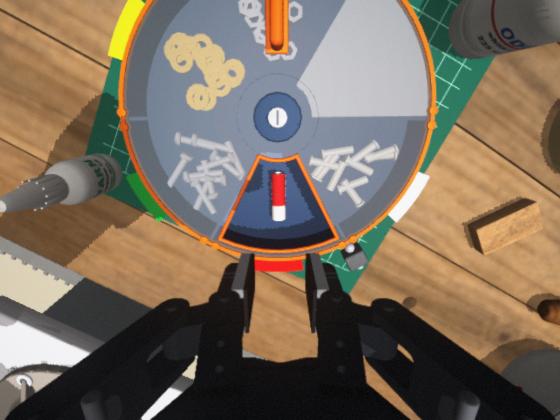

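Call:
{"api": "apply_moves", "payload": {"moves": [[[3.5, 0, 0], 0], [[7, 0, 0], 0], [[10.5, 0, 0], 0], [[13.5, -0.1, 0], 0], [[15.8, -0.1, 1], 0], [[15.8, -0.1, 3], 0], [[15.8, -0.1, 4], 0], [[15.8, -0.1, 4], 0]], "claw": 0.5}}

```text
clock: 24.68
tcp_pos: [0.6003, -0.0232, 0.0937]
orientation: [-3.038, -0.799, 0.009]
contact_force: [-0.1, 0.2, 0.2]
grip_width: 0.0428
```

Run:
```python
from h import *
o=r.get_obs();p=[C[0]+.08*np.cos(np.radians(29)),C[1]+.08*np.sin(np.radians(29)),.034]
print(o['tcp_pos'],o['grip_width'],to(p,-61))
```

```text
[ 0.60034672 -0.02324937  0.09372196] 0.042764946493787113 ([0.46, 0.19, 5.97], np.float64(0.008))
```

Call:
{"api": "apply_moves", "payload": {"moves": [[[0.4, 0.2, 2], 0], [[0.4, 0.2, 3.5], 0], [[0.4, 0.2, 4.8], 0], [[0.4, 0.2, 5.5], 0], [[0.4, 0.2, 5.9], 0], [[0.4, 0.2, 5.9], 0]]}}

```text
clock: 25.18
tcp_pos: [0.6068, -0.023, 0.0367]
orientation: [-3.038, -0.798, 0.002]
contact_force: [-0.5, 0.1, -0.2]
grip_width: 0.0428
```

Call:
{"api": "apply_moves", "payload": {"moves": [[[0, 0, 0], 0], [[0, 0, 0], 0], [[0, 0, 0], 0], [[0, 0, 0], 0], [[0, 0, 0], 0]], "claw": 0.15}}

```text
clock: 25.6
tcp_pos: [0.6077, -0.0226, 0.0375]
orientation: [3.038, 0.799, 0.001]
contact_force: [-0.3, -0.2, -1.1]
grip_width: 0.013
```

Call:
{"api": "apply_moves", "payload": {"moves": [[[-0.04, -0.84, 0], -0.105], [[-0.17, -1.66, 0], -0.209], [[-0.39, -2.47, 0], -0.314], [[-0.69, -3.25, 0], -0.419], [[-1.07, -4.0, 0], -0.524], [[-1.53, -4.7, 0], -0.628], [[-2.05, -5.35, 0], -0.733], [[-2.65, -5.94, 0], -0.838], [[-3.3, -6.47, 0], -0.942], [[-4.0, -6.93, 0], -1.047]]}}

```text
clock: 26.43
tcp_pos: [0.5394, 0.0187, 0.0376]
orientation: [2.225, 2.216, 0.004]
contact_force: [3.7, 0.5, -1.4]
grip_width: 0.0128
```

Run:
```python
from h import *
o=r.get_obs();a=np.radians(89);p=[C[0]+.08*np.cos(a),C[1]+.08*np.sin(a),.034]
print(o['tcp_pos'],o['contact_force'],to(p,-1))
A=np.arange(200,300)
for f in (grab('side'),grab('wrist')):
    s=cover_score(f,A);i=np.argsort(s)[::-1][:6];print([(A[k],s[k]) for k in i])
```

```text
[0.53939648 0.01865914 0.03759973] [ 3.67983469  0.50959865 -1.41032075] ([-0.02, -0.3, 0.36], np.float64(0.014))
[(np.int64(266), np.int64(9)), (np.int64(267), np.int64(7)), (np.int64(265), np.int64(6)), (np.int64(212), np.int64(6)), (np.int64(213), np.int64(5)), (np.int64(214), np.int64(2))]
[(np.int64(299), np.int64(0)), (np.int64(298), np.int64(0)), (np.int64(297), np.int64(0)), (np.int64(296), np.int64(0)), (np.int64(295), np.int64(0)), (np.int64(294), np.int64(0))]
```

Call:
{"api": "apply_moves", "payload": {"moves": [[[-0.04, -0.84, 0.1], -0.105], [[-0.17, -1.66, 0.2], -0.209], [[-0.39, -2.47, 0.2], -0.314], [[-0.69, -3.25, 0.2], -0.419], [[-1.07, -4.0, 0.2], -0.524], [[-1.53, -4.7, 0.2], -0.628], [[-2.05, -5.35, 0.2], -0.733], [[-2.65, -5.94, 0.2], -0.838], [[-3.3, -6.47, 0.2], -0.942], [[-4.0, -6.93, 0.2], -1.047]]}}

```text
clock: 27.37
tcp_pos: [0.4692, -0.0209, 0.0352]
orientation: [0.825, 3.031, 0.002]
contact_force: [0.3, 3.7, -0.5]
grip_width: 0.0125
```

Run:
```python
from h import *
o=r.get_obs()
for d in (149,151,152):
    a=np.radians(d);p=[C[0]+.08*np.cos(a),C[1]+.08*np.sin(a),.035]
    print(o['tcp_pos'],o['contact_force'],to(p,d-90))
A=np.arange(280,350)
for f in (grab('side'),grab('wrist')):
    s=cover_score(f,A);i=np.argsort(s)[::-1][:6];print([(A[k],s[k]) for k in i])
```

```text
[ 0.46922764 -0.02093052  0.03523206] [ 0.26903252  3.68660614 -0.51180423] ([0.27, -0.09, 0.02], np.float64(0.009))
[ 0.46922764 -0.02093052  0.03523206] [ 0.26903252  3.68660614 -0.51180423] ([0.27, -0.37, 0.02], np.float64(-0.026))
[ 0.46922764 -0.02093052  0.03523206] [ 0.26903252  3.68660614 -0.51180423] ([0.27, -0.51, 0.02], np.float64(-0.043))
[(np.int64(327), np.int64(9)), (np.int64(328), np.int64(7)), (np.int64(326), np.int64(2)), (np.int64(347), np.int64(0)), (np.int64(349), np.int64(0)), (np.int64(348), np.int64(0))]
[(np.int64(349), np.int64(0)), (np.int64(348), np.int64(0)), (np.int64(347), np.int64(0)), (np.int64(346), np.int64(0)), (np.int64(345), np.int64(0)), (np.int64(344), np.int64(0))]
```

Call:
{"api": "apply_moves", "payload": {"moves": [[[0.1, -0.2, 0], -0.01], [[0.1, -0.35, 0], -0.025], [[0.1, -0.35, 0], -0.025], [[0.1, -0.35, 0], -0.025]]}}

```text
clock: 27.8
tcp_pos: [0.4664, -0.0236, 0.0351]
orientation: [0.792, 3.04, -0.0]
contact_force: [0.7, 0.5, -0.4]
grip_width: 0.0127
```

Call:
{"api": "apply_moves", "payload": {"moves": [[[0, 0, 0], 0], [[0, 0, 0], 0], [[0, 0, 0], 0], [[0, 0, -1.5], 0], [[0, 0, -4], 0], [[0, 0, -8], 0], [[0, 0, -12], 0], [[0, 0, -15], 0], [[0, 0, -15], 0]], "claw": 0.5}}

```text
clock: 28.55
tcp_pos: [0.4701, -0.0234, 0.1911]
orientation: [0.788, 3.031, 0.003]
contact_force: [1.0, -0.4, 0.2]
grip_width: 0.0427
```

Run:
```python
from h import *
o=r.get_obs();print(o['tcp_pos'],o['contact_force'])
A=np.arange(300,350,.5)
fs=grab('side')
for f in (fs,grab('scene'),grab('wrist','w8.png')):
    s=cover_score(f,A);i=np.argsort(s)[::-1][:6];print([(A[k],s[k]) for k in i])
```

```text
[ 0.47011558 -0.02337246  0.19113464] [ 0.9912712  -0.42592426  0.18729214]
[(np.float64(330.5), np.int64(7)), (np.float64(330.0), np.int64(6)), (np.float64(331.0), np.int64(5)), (np.float64(331.5), np.int64(4)), (np.float64(329.5), np.int64(4)), (np.float64(332.0), np.int64(2))]
[(np.float64(334.0), np.int64(1)), (np.float64(334.5), np.int64(1)), (np.float64(335.0), np.int64(1)), (np.float64(335.5), np.int64(1)), (np.float64(336.0), np.int64(1)), (np.float64(333.0), np.int64(1))]
[(np.float64(328.5), np.int64(49)), (np.float64(328.0), np.int64(41)), (np.float64(329.0), np.int64(36)), (np.float64(327.5), np.int64(29)), (np.float64(327.0), np.int64(18)), (np.float64(326.5), np.int64(13))]
```

View pics/w8.png

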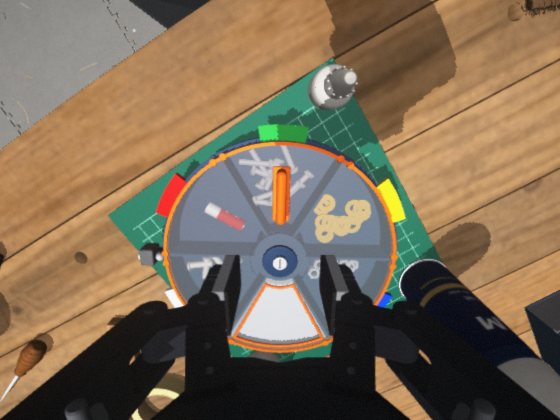

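Run:
```python
from h import *
import pickle
a=pickle.load(open('f0.pkl','rb'))['side']['frame'];b=grab('side')['frame']
for n,(x0,y0,x1,y1) in dict(offcut=(262,150,295,170),glue=(222,140,244,184),can=(218,184,255,264),small=(334,210,352,254)).items():
    print(n,cv2.absdiff(a,b)[y0:y1,x0:x1].mean())
r.hand_in()
```

```text
offcut 4.120707070707071
glue 7.203168044077135
can 4.449211711711712
small 6.819023569023569
the job is handed in; nothing more can be done
```

The AA cell is lying flat in the red-tabbed pocket. The cover is turned shut with its opening over the solid blank sector. I handed the job in at about 29 s of the 72 s allowed, with the gripper well above the box and touching nothing.

**Order:** I turned the cover to the red pocket first, then put the cell in, then turned the cover 120° on to the blank sector.

**Last checks:**
- **Cover angle:** the opening measured 328.5° from the wrist camera and 330.5° from the side camera. In line with the blank sector is about 329.1°, which puts both within the 3° catch. The scene camera gave no usable reading of the angle.
- **Cell:** the last wrist picture shows it flat in the red pocket under the clear cover.
- **Other objects:** comparing the side camera's first and last frames showed only small differences around the two glue bottles, the spray can and the offcut. The largest, 7 of 255 grey levels, was at the large glue bottle.

**What went wrong on the way:**
- The fingertips were about 3 cm higher than the stated tool geometry, so my first pass went over the rib without moving the cover. The second pass turned it only 7° before slipping off. I corrected the depth from the camera pictures, and every later turn and grasp held.
- The finger opening read about 2 mm less than the true width of the cell and the rib.
- I viewed 13 pictures, three over the budget of 10.

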